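# Latch the vial inverter's lid and hold its index plunger out

## Robot

A 7-joint arm with a two-finger parallel gripper is mounted at the origin on a cart in front of the work surface, level with it; the furniture and walls round the work are solid. World frame = base frame: x ahead of the robot, y to its left, z up, the work surface at z = 0. Lengths are in m, angles in rad, forces in N, time in s.
With the tool pointing down it reaches from about 0.425 to 0.875 m from the base axis. Payload 8.4 kg.
Tool frame: the origin (TCP) lies midway between the tips of the shut fingers; the grasp point (between the pads) lies 19 mm behind it (hold_point_z is the distance from the TCP to the grasp point, in m); z points along the fingers, y is the direction in which the jaws open and shut (so a half turn about z gives the same grasp; the last joint's range is limited). The gripper opens to 85 mm and grips with 20 to 120 N. Pads are 22 mm wide; open, the fingers measure 114 mm over their backs; the gripper's body (76 mm by 85 mm) begins 54 mm behind the grasp point. The pads swing forward as they close: fully open they stand 13 mm farther back than shut.
Start: joints at [1.029, 0.333, 0.04, 1.465, -0.013, 1.343, -0.059], TCP at [0.278, -0.587, 0.231] pointing down, gripper open.
Joint ranges: [-2.58, 2.58], [-0.38, 2.09], [-1.3, 1.39], [0.25, 2.4], [-1.5, 4.64], [0.08, 2.09], [-2.65, 2.65]. Speed limits (rad/s): [2.22, 2.22, 2.79, 2.79, 3.14, 3.14, 3.14].

## Interface

Orientations are given as [roll, pitch, yaw] about the fixed x, y, z axes, in that order (R = Rz(yaw) Ry(pitch) Rx(roll)).
In Python, from plant import get_obs, grab_frame, close_job, hold_point_z gives the robot as it stands.
- The arm moves only by the tool drive_tool, never from a script. Its argument "moves" is text: rows parted by semicolons, each of 5 numbers parted by spaces: the finger opening in m, from 0 to 0.0854, then the shift along the tool's x, y, z in m, then the turn about the tool's z in degrees. In form: hand dx dy dz spin; .... A call has 1 to 10 rows; each row is the pose to reach, as a shift and turn from the pose measured when the call began, along the tool's axes at that moment; what a row does not reach only later rows make up. A row lasts 1/10 s, in which the tool goes at most 50 mm and 8.59 degrees, less where a joint would pass 70% of its speed; a pose out of reach is approached as far as the arm can. A call with a gripper value outside its range is refused whole. The fingers move at their own pace and stop on an object; "force" is the grip in N (left out, the last holds). Time passes only in rows, so rows that repeat a pose let the fingers close. It gives the time, the measured TCP pose, the force and the opening at its end, in the units of the state.
- get_obs(): the state, without advancing time (a new reading comes with each control period).
- grab_frame(name): name is "scene" or "side" or "wrist"; returns a dict with "img" (384x512x3 uint8, red, green, blue), "z_map" (384x512 float32, m along the optical axis (not along the pixel's ray), 0 where there is no reading), "fovy" (degrees; the focal length in pixels is half the picture's height over the tangent of half this angle, whatever the lens; pixels are square), "cx", "cy" (the principal point, pixels), "R" (3x3) and "t" (3): a world point X has camera coordinates R X + t; the wrist camera has in their place "tool_from_camera" (4x4, takes a point from camera to tool coordinates, whose origin is the TCP and whose axes are the flange's). Camera axes: x right, y down, z forward; pixel columns grow to the right and rows downward; lengths in m; the calibration is good to about 2 mm. A picture is of the moment at which its call begins: read the wrist's pose just before it.
- close_job(): hands the job in, once; it reports no verdict.
The state is a dict: "clock": time; "qpos": joint angles; "qvel": joint speeds; "tau": joint torques, N m; "tcp_pos": TCP position; "orientation": TCP orientation; "contact_force": force on the tool from outside, world axes, zero at the start; "ft_torque": the same for the moment, N m; "width": finger opening in m.
Only numpy, scipy, OpenCV 4.12 (cv2) and the standard library are available. Lean on these libraries where they do the work, as an engineer would, in place of code of your own. Each camera call takes 0.05 s, during which the arm holds its last target. There are 200 camera calls.

## Task

The vials are loaded in the inverter and its clear lid is down but not secured: turn the black turnbutton square across the lid's front edge. Only then pull the red index plunger straight up, all the way out of the index wheel, and finish while still holding it there, so that I can turn the rack over by its hand knob. Leave the rack upright and do not shift the other things on the bench.

Things in the scene. Friction and masses are not known exactly. Their poses are not given: they have to be found in the camera images.
- inverter: Vial inverter, fixed to the bench: grey base plate 130 x 300 mm, top 14 mm up, two steel posts at y = +117 mm (112 mm high) and y = -117 mm (150 mm high), a white rack on a level shaft between them. Origin on the bench under the plate's centre; x to its rear, y to its left along the rack, z up. Place and yaw vary.
- turnbutton_grip (a point): Middle of the thumb rib of the black turnbutton on the rack's front rail, on its upright pivot (fixture x -36, y 0, 131 mm up). Rib 38 mm long (this frame's x, along the wing), 10 mm thick (y), 16 mm high, top 7 mm above this point. It stands on a flat wing 52 x 15 mm, top 9 mm below this point. Rail and lid lie 14 to 15 mm below this point. z up.
- turnbutton (a joint): Turn of the turnbutton, rad, growing counterclockwise from above. 0 = wing square across the rail (along the fixture's x), half of it over the lid's front edge: secured, and a stop ends the turn there. -1.57 = wing along the rail, lid not held. Starts between -1.5 and -1.0. Friction pivot (0.05 Nm): stays where it is left.
- knob (a point): Centre of the gripping band of the red plunger knob, on its upright axis (fixture x 0, y -95 mm). Band 28 mm in diameter, 6.5 mm up and down from this point; knob top 10.5 mm above, underside 15.5 mm below, narrowing to 17 mm. With the plunger home this point is 177.5 mm up and 27.5 mm above the steel bridge (30 mm wide in x, y -123 to -79 mm) that carries it. z up.
- plunger (a joint): Lift of the red plunger, m: 0 = pin home, 10 mm deep in the index wheel's top hole; 0.010 = pin tip level with the rim; 0.014 = fully out, against its stop. A spring pulls it back with 4.8 N at home, 10.4 N fully out; it does not stay out by itself.
- rack (a joint): Turn of the white rack (92 x 160 mm, 5 vials) on its shaft, 88 mm up along the fixture's y, rad: 0 = upright. A steel index wheel (72 mm in diameter, at y -95 mm) on the shaft is locked by the plunger pin with 0.02 rad of play. Pin out, the rack turns freely against slight friction (0.15 Nm). Black hand knob outside the left post: for the colleague.
- lid (a joint): Opening of the rack's clear lid (46 mm deep, 152 mm long, 4 mm thick, its top 116 mm up) about its rear hinge, rad: 0 = down, as it starts.
- wash_bottle: White wash bottle with a red top and spout, 69 x 111 x 212 mm, bystander. Origin under its centre.
- tip_box: Blue box of pipette tips with a clear lid, 91 x 122 x 64 mm, bystander. Origin under its centre.
- cell_box: Small black cuvette box, 47 x 58 x 28 mm, bystander. Origin under its centre.
- sample_pot: Clear sample pot with a white cap, 51 mm in diameter, 59 mm high, bystander. Origin under its centre.
- bottle_100: Small laboratory bottle with a blue cap, 56 x 51 x 105 mm, bystander. Origin under its centre.

How it is judged:
By the outcome, as a careful person would: the job done as asked, in the order asked, and still so for the second after the job is handed in, while the arm keeps its last pose, push and grip.
It also fails if it takes over 45 s, if anything falls off the work surface, if the arm or the gripper's body presses on something with over 40 N, if the wrist force passes 120 N, or if a joint passes its speed limit or range.

## Working session

There is one attempt and no reset: what is moved stays moved. The work goes in short steps, Python scripts to look and compute and a tool call to move; the robot and the scene stay as the last step left them, time stands still between calls to the robot, and variables do not carry over. Pictures are saved under pics/ and viewed, on a budget of 10 in all, crops included, one or two more only if the job needs it, and the job is handed in when it is done.

Besides the shell and the picture viewer there is one more tool, called after "Call:" by a JSON object that holds its "method" and its "body", one argument or row to a line. drive_tool: Moves the arm, as the interface text tells. Its arguments: {"type":"object","properties":{"moves":{"type":"string"},"force":{"type":"number"}},"required":["moves"]}

```bash
mkdir -p pics
cat > h.py <<'E'
import numpy as np, cv2
from plant import get_obs, grab_frame, close_job, hold_point_z
from scipy.spatial.transform import Rotation as Ro
def cloud(name):
    o=get_obs(); f=grab_frame(name); z=f["z_map"]; h,w=z.shape
    F=h/2/np.tan(np.radians(f["fovy"])/2)
    u,v=np.meshgrid(np.arange(w),np.arange(h))
    P=np.stack([(u-f["cx"])*z/F,(v-f["cy"])*z/F,z],-1)
    if "R" in f: W=(P-f["t"])@np.array(f["R"])
    else:
        T=np.array(f["tool_from_camera"]); P=P@T[:3,:3].T+T[:3,3]
        W=P@Ro.from_euler("xyz",o["orientation"]).as_matrix().T+np.array(o["tcp_pos"])
    W[z==0]=np.nan
    return f["img"],W
def save(n,img): cv2.imwrite("pics/"+n+".png",img[...,::-1])
E
python3 - <<'E'
from h import *
print(get_obs(),hold_point_z)
a,W=cloud("scene");b,V=cloud("side")
save("scene",a);save("side",b)
np.savez("c.npz",a=a,W=W,b=b,V=V)
for n,i,w in(("scene",a,W),("side",b,V)):
    i=i.astype(int);m=(i[...,0]>120)&(i[...,1]<70)&(i[...,2]<70)&np.isfinite(w[...,0])
    print(n,m.sum(),np.argwhere(m).mean(0),np.nanmedian(w[m],0),np.nanmax(w[m][:,2]) if m.any() else 0)
E
```

```text
{'clock': 0.0, 'qpos': array([ 1.02879447,  0.33393303,  0.03987214,  1.46630474, -0.01340708,
        1.34330837, -0.05850938]), 'qvel': array([ 1.03594278e-03,  2.19113328e-04,  2.42643961e-05,  6.68963062e-05,
        8.28496275e-04, -7.50624718e-04, -7.80720658e-04]), 'tau': array([-4.96539906e-04, -6.58551407e+01,  1.36527155e+00, -4.05562878e+01,
        1.68009137e-02,  1.25196498e-02,  3.79440871e-05]), 'tcp_pos': array([ 0.27827925, -0.58689184,  0.23039057]), 'orientation': array([-3.13990863e+00,  1.07593342e-04,  4.42774875e-01]), 'contact_force': array([-0.10140009,  0.7089423 , -0.21464476]), 'ft_torque': array([ 0.0014597 , -0.00462828,  0.0458973 ]), 'width': 0.08541948456610259} 0.0187
scene 473 [179.96828753 335.17758985] [ 0.22238915 -0.43147186  0.64217387] 0.7664433318297385
side 4175 [128.04862275 139.06467066] [ 0.17510825 -0.43472509  0.62708257] 0.7405865226100067
```

Run:
```python
import cv2,numpy as np
a=cv2.imread("pics/scene.png");b=cv2.imread("pics/side.png")
cv2.imwrite("pics/both.png",np.hstack([cv2.resize(a,(400,300)),cv2.resize(b,(400,300))]))
```

```text
(no output)
```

View pics/scene.png

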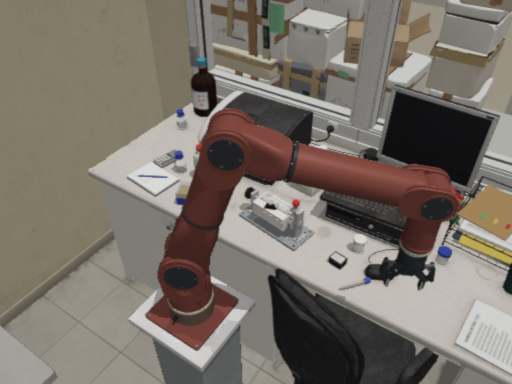

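View pics/side.png

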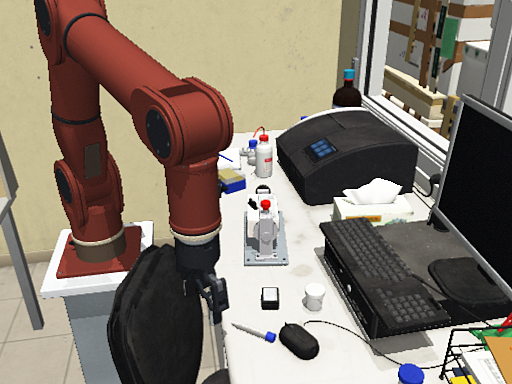

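The scene view shows the inverter at about (275,218), with the red knob at (296,203). In the side view the knob is at (265,203). The wash bottle, tip box, cuvette box and pot are clear of it.

Run:
```python
from h import *
d=np.load("c.npz")
for i,w,(u0,u1,v0,v1) in((d["a"],d["W"],(280,310,190,215)),(d["b"],d["V"],(250,280,190,215))):
    s=i[v0:v1,u0:u1].astype(int);p=w[v0:v1,u0:u1]
    m=(s[...,0]>130)&(s[...,1]<70)&(s[...,2]<70)
    q=p[m];print(m.sum(),np.nanmedian(q,0),np.nanmin(q,0),np.nanmax(q,0))
W=np.concatenate([d["W"].reshape(-1,3),d["V"].reshape(-1,3)])
k=np.nanmedian(q,0)
near=np.hypot(W[:,0]-k[0],W[:,1]-k[1])<0.35
pl=W[near&(abs(W[:,2]-0.014)<0.004)]
r=cv2.minAreaRect(pl[:,:2].astype(np.float32));print("plate",len(pl),r)
# top-down map
g=np.zeros((500,500,3),np.uint8)
for i,w in((d["a"],d["W"]),(d["b"],d["V"])):
    z=w[...,2];m=(z>0.008)&(z<0.3)
    x=((w[...,0]-0.3)*1000).astype(int) if 0 else np.nan_to_num((w[...,0]-k[0]+.25)*1000).astype(int);y=np.nan_to_num((k[1]+.15-w[...,1]+.2)*1000).astype(int)
    m&=(x>=0)&(x<500)&(y>=0)&(y<500)
    for xx,yy,c in zip(x[m],y[m],i[m]): cv2.circle(g,(int(yy),499-int(xx)),1,[int(t) for t in c],-1)
save("map",g)
```

```text
26 [ 0.48038259 -0.12038817  0.18454377] [ 0.47268251 -0.12837749  0.17361637] [ 0.49205241 -0.11080096  0.19368266]
72 [ 0.48732115 -0.12634529  0.1842154 ] [ 0.47539125 -0.13474942  0.16513577] [ 0.49891509 -0.11309812  0.19129314]
plate 2205 ((0.542058527469635, -0.17207551002502441), (0.6865914463996887, 0.5080704689025879), 50.64622116088867)
```

View pics/map.png

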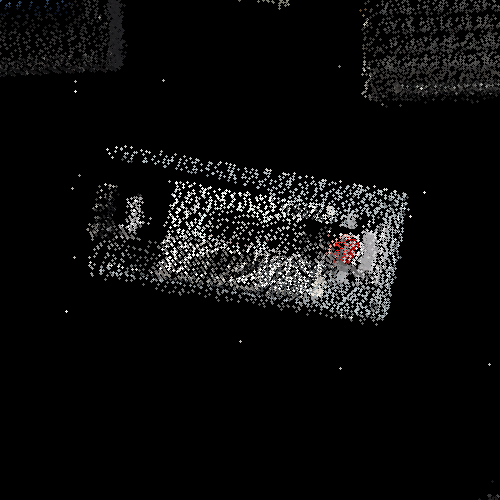

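The top-down map shows the plate with a yaw of about -8°, and the knob close to its predicted place at the right end. I'll fit the plate and plan a move to look from above.

```bash
cat >> h.py <<'E'
def totool(p,yaw_des=None):
    "shift in tool axes from the present TCP to world p, spin deg to tool yaw"
    o=get_obs(); R=Ro.from_euler("xyz",o["orientation"]).as_matrix()
    d=R.T@(np.array(p)-np.array(o["tcp_pos"]))
    s=None if yaw_des is None else -np.degrees((yaw_des-o["orientation"][2]+np.pi)%(2*np.pi)-np.pi)
    return np.round(d,4), s
E
python3 - <<'E'
from h import *
d=np.load("c.npz")
W=np.concatenate([d["W"].reshape(-1,3),d["V"].reshape(-1,3)])
k=np.array([.485,-.124])
D=W[:,:2]-(k+[-.01,.1]); pl=W[(abs(D[:,1])<.2)&(abs(D[:,0])<.13)&(abs(W[:,2]-.014)<.004)]
m=np.zeros((500,500),np.uint8)
for x,y in ((pl[:,:2]-k+[.25,.15])*1000).astype(int): cv2.circle(m,(x,y),3,255,-1)
m=cv2.morphologyEx(m,cv2.MORPH_OPEN,np.ones((9,9)))
r=cv2.minAreaRect(np.argwhere(m>0)[:,::-1].astype(np.float32));print(len(pl),np.array(r[0])/1000+k-[.25,.15],r)
f=grab_frame("wrist");print(f["fovy"],f["tool_from_camera"])
c=np.array(r[0])/1000+k-[.25,.15]
for yw in(-8.5,):
    y=np.radians(yw);R=np.array([[np.cos(y),-np.sin(y)],[np.sin(y),np.cos(y)]])
    print("knob pred",c+R@[0,-.095],"tb",c+R@[-.036,0])
E
```

```text
1447 [ 0.49954031 -0.04446414] ((264.5403137207031, 229.53585815429688), (269.2146911621094, 135.81631469726562), 80.29960632324219)
62.172842842003526 [[-1.64041829e-04 -9.46033272e-01 -3.24069470e-01  8.38917532e-02]
 [ 9.99999975e-01 -1.05934994e-04 -1.96944796e-04 -1.72238385e-05]
 [ 1.51986033e-04 -3.24069494e-01  9.46033266e-01 -1.43892800e-01]
 [ 0.00000000e+00  0.00000000e+00  0.00000000e+00  1.00000000e+00]]
knob pred [ 0.48549842 -0.13842065] tb [ 0.46393574 -0.039143  ]
```

Run:
```python
from h import *
print(totool([.52,-.08,.36],np.radians(-8.5)))
```

```text
(array([ 0.4356, -0.3548, -0.129 ]), np.float64(33.86752077571013))
```

Call:
{"method": "drive_tool", "body": {
  "moves": "0.085 0 0 -0.05 0; 0.085 0 -0.02 -0.1 0; 0.085 0.035 -0.05 -0.129 8; 0.085 0.07 -0.08 -0.129 16; 0.085 0.105 -0.11 -0.129 24; 0.085 0.14 -0.14 -0.129 30; 0.085 0.175 -0.165 -0.129 34; 0.085 0.21 -0.19 -0.129 34; 0.085 0.25 -0.22 -0.129 34; 0.085 0.29 -0.25 -0.129 34"
}}

```text
clock: 1.15
tcp_pos: [0.4337, -0.2352, 0.3599]
orientation: [-3.141, 0.001, -0.151]
contact_force: [1.1, -0.6, -0.1]
width: 0.085
```

Run:
```python
from h import *
o=get_obs();print(o["qpos"],o["tcp_pos"],o["orientation"],o["clock"])
print(totool([.52,-.08,.36],np.radians(-8.5)))
```

```text
[ 0.6227132  -0.01359355 -0.21180063  1.60635757 -0.00345091  1.54943342
 -1.31093886] [ 0.43369787 -0.23522479  0.3598758 ] [-3.14078663e+00  7.25691965e-04 -1.51150372e-01] 1.15
(array([ 0.0619, -0.1665, -0.    ]), np.float64(-0.16027837751076784))
```

Call:
{"method": "drive_tool", "body": {
  "moves": "0.085 0.03 -0.04 0 0; 0.085 0.05 -0.085 0 0; 0.085 0.06 -0.13 0 0; 0.085 0.062 -0.166 0 0; 0.085 0.062 -0.166 0 0; 0.085 0.062 -0.166 0 0"
}}

```text
clock: 1.75
tcp_pos: [0.52, -0.0799, 0.3598]
orientation: [-3.141, 0.001, -0.149]
contact_force: [0.9, -0.7, -0.3]
width: 0.0849
```

Run:
```python
from h import *
a,W=cloud("wrist");save("w1",a);np.savez("w1.npz",a=a,W=W)
o=get_obs();print(o["tcp_pos"],o["orientation"],o["qpos"])
i=a.astype(int);m=(i[...,0]>110)&(i[...,1]<70)&(i[...,2]<70)&(W[...,2]>.15)&(W[...,2]<.25)
print(m.sum(),np.argwhere(m).mean(0),W[m].min(0),W[m].max(0))
t=m&(W[...,2]>.184);print(W[t].mean(0),W[t].min(0),W[t].max(0))
```

```text
[ 0.51976228 -0.08125378  0.359752  ] [-3.14133218e+00  1.14705209e-03 -1.51678101e-01] [ 0.4312467   0.06441654 -0.37974795  1.53040388  0.02349493  1.55247091
 -1.67071861]
476 [187.46638655 291.74789916] [ 0.47676169 -0.12936297  0.18299275] [ 0.50305988 -0.10125207  0.19087515]
[ 0.49053609 -0.11569818  0.18833753] [ 0.47676169 -0.12900103  0.18401349] [ 0.50305988 -0.10125207  0.19087515]
```

View pics/w1.png

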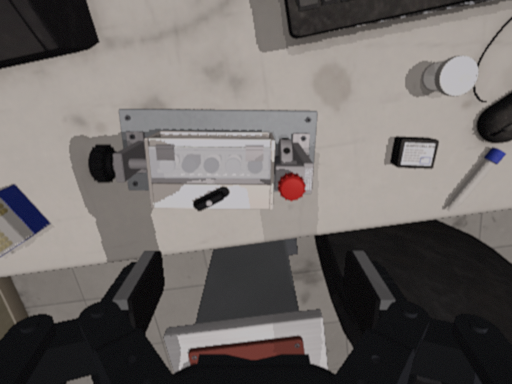

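The wrist view shows the knob at (292,187). The turnbutton is at (211,198), lying mostly along the rail with its right end tilted up. The lid is down and the plate spans (120..317, 109..190).

Run:
```python
from h import *
d=np.load("w1.npz");a=d["a"].astype(int);W=d["W"]
# turnbutton
s=np.zeros(a.shape[:2],bool);s[180:215,188:236]=1
m=s&(a.max(-1)<70)&(W[...,2]>.11)
print(m.sum(),np.nanpercentile(W[m][:,2],[5,25,50,75,95]))
for lo,hi in((.1,.126),(.132,.15),(.1,.15)):
    q=W[m&(W[...,2]>lo)&(W[...,2]<hi)][:,:2]
    if len(q)<5: continue
    r=cv2.minAreaRect(q.astype(np.float32)*1000);C=q.mean(0);ev,V=np.linalg.eigh(np.cov(q.T))
    print(len(q),"mean",C,"rect",r,"axis yaw",np.degrees(np.arctan2(*V[::-1,1])))
# plate: grey pts at z~.014
p=(abs(W[...,2]-.014)<.006)
s=np.zeros(p.shape,np.uint8);s[95:215,105:330]=p[95:215,105:330]*255
s=cv2.morphologyEx(s,cv2.MORPH_OPEN,np.ones((3,3)))
q=W[s>0][:,:2];r=cv2.minAreaRect(q.astype(np.float32)*1000);print("plate",len(q),r)
# lid rear / rack edges
q=W[(abs(W[...,2]-.115)<.004)];
# front rail edge line: white top
t=np.zeros(p.shape,np.uint8);t[120:215,140:280]=((W[...,2]>.108)&(W[...,2]<.125))[120:215,140:280]*255
q=W[t>0][:,:2];print("rack",len(q),cv2.minAreaRect(q.astype(np.float32)*1000))
```

```text
344 [0.12290631 0.12407791 0.13210674 0.13893896 0.14010809]
128 mean [ 0.47349694 -0.01985586] rect ((471.6884460449219, -15.955154418945312), (11.845732688903809, 48.34391403198242), 11.207291603088379) axis yaw 103.32055057211524
173 mean [ 0.47060545 -0.01715428] rect ((469.3985595703125, -16.104127883911133), (7.421525001525879, 37.48586654663086), 18.437063217163086) axis yaw 107.87368967459277
344 mean [ 0.47199429 -0.01838397] rect ((470.767333984375, -16.06985092163086), (11.867189407348633, 48.627071380615234), 13.899330139160156) axis yaw 105.58350933357282
plate 5200 ((504.4934387207031, -22.5457763671875), (299.9416809082031, 129.1215362548828), 81.30254364013672)
rack 8629 ((496.7006530761719, -21.122581481933594), (159.8076171875, 92.35575103759766), 80.73806762695312)
```

The checks agree. The plate measures 300 x 129 with yaw -9°, so it predicts the knob at (.4896,-.1163) against (.4905,-.1157) measured. It predicts the turnbutton at (.469,-.017), which matches. The rib yaw is 108°, so the turnbutton angle is about -63°, inside the stated range. I'll grasp at tool yaw 108° and finish at 171°.

Run:
```python
from h import *
print(totool([.4692,-.0167,.22],np.radians(108)))
```

```text
(array([-0.0596, -0.0561,  0.1398]), np.float64(-116.69051501990762))
```

Call:
{"method": "drive_tool", "body": {
  "moves": "0.04 -0.01 -0.01 0.01 -8.5; 0.04 -0.02 -0.02 0.02 -17; 0.04 -0.03 -0.03 0.03 -25.5; 0.04 -0.04 -0.04 0.04 -34; 0.04 -0.05 -0.05 0.05 -42.5; 0.04 -0.06 -0.056 0.06 -51; 0.04 -0.06 -0.056 0.07 -59.5; 0.04 -0.06 -0.056 0.08 -68; 0.04 -0.06 -0.056 0.09 -76.5; 0.04 -0.06 -0.056 0.1 -85"
}}

```text
clock: 2.8
tcp_pos: [0.4686, -0.0187, 0.2595]
orientation: [-3.141, 0.0, 1.335]
contact_force: [-0.5, -0.6, 1.0]
width: 0.0399
```

Run:
```python
from h import *
print(totool([.4692,-.0167,.20],np.radians(108)),get_obs()["qpos"])
```

```text
(array([0.0021, 0.0002, 0.0595]), np.float64(-31.520338733377805)) [ 0.38838617 -0.03084423 -0.42901719  1.82262397 -0.01321209  1.34798882
 -0.27349376]
```

Call:
{"method": "drive_tool", "body": {
  "moves": "0.04 0.001 0 0.015 -8; 0.04 0.002 0 0.03 -16; 0.04 0.002 0 0.04 -24; 0.04 0.002 0 0.05 -31.5; 0.04 0.002 0 0.05 -31.5; 0.04 0.002 0 0.05 -31.5"
}}

```text
clock: 3.4
tcp_pos: [0.4689, -0.0179, 0.2097]
orientation: [-3.14, -0.0, 1.879]
contact_force: [1.2, -0.8, 0.2]
width: 0.0399
```

Run:
```python
from h import *
print(totool([.4692,-.0167,.124],np.radians(108)),get_obs()["qpos"])
a,W=cloud("wrist");save("w2",a)
s=(a.max(-1)<70)&(W[...,2]>.130)&(W[...,2]<.143)&(np.hypot(W[...,0]-.4692,W[...,1]+.0167)<.03)
q=W[s][:,:2]
if len(q)>5: print(len(q),cv2.minAreaRect(q.astype(np.float32)*1000))
```

```text
(array([0.0011, 0.0007, 0.0857]), np.float64(-0.357181705555881)) [ 3.78292738e-01  1.11414449e-03 -4.30975327e-01  1.89635498e+00
  5.31427925e-04  1.24540111e+00  2.55072606e-01]
576 ((468.3016662597656, -15.445270538330078), (9.961385726928711, 36.63365936279297), 18.807891845703125)
```

View pics/w2.png

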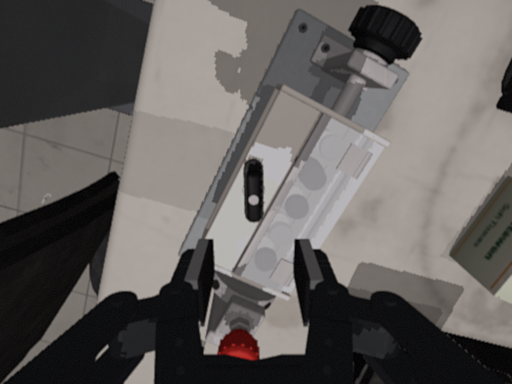

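The fingers (tips at about (207,250) and (303,250)) line up with the rib at (254,188). Its yaw measures 108.8° and its place matches. Next I'll descend and grip.

Call:
{"method": "drive_tool", "body": {
  "moves": "0.04 0.001 0.001 0.025 -0.5; 0.04 0.001 0.001 0.05 -1; 0.04 0.001 0.001 0.07 -1; 0.04 0.001 0.001 0.08 -1; 0.04 0.001 0.001 0.0855 -1; 0.04 0.001 0.001 0.0855 -1; 0.04 0.001 0.001 0.0855 -1"
}}

```text
clock: 4.15
tcp_pos: [0.4704, -0.0164, 0.1254]
orientation: [3.141, 0.0, 1.896]
contact_force: [0.3, -0.3, 0.8]
width: 0.0397
```

Call:
{"method": "drive_tool", "body": {
  "moves": "0.02 0 0 0 0; 0.002 0 0 0 0; 0.002 0 0 0 0; 0.002 0 0 0 0; 0.002 0 0 0 0",
  "force": 30
}}

```text
clock: 4.65
tcp_pos: [0.4693, -0.0171, 0.1259]
orientation: [-3.14, 0.001, 1.896]
contact_force: [-8.0, -1.4, 7.7]
width: 0.0092
```

Call:
{"method": "drive_tool", "body": {
  "moves": "0.002 0 0 -0.001 -6; 0.002 0 0 -0.001 -14; 0.002 0 0 -0.001 -22; 0.002 0 0 -0.001 -30; 0.002 0 0 -0.001 -38; 0.002 0 0 -0.001 -46; 0.002 0 0 -0.001 -54; 0.002 0 0 -0.001 -60; 0.002 0 0 -0.001 -62; 0.002 0 0 -0.001 -62"
}}

```text
clock: 5.65
tcp_pos: [0.4697, -0.0168, 0.1265]
orientation: [-3.141, -0.0, 2.979]
contact_force: [6.7, 0.6, -11.1]
width: 0.009
```

Run:
```python
from h import *
o=get_obs();print(np.degrees(o["orientation"]),o["tcp_pos"],o["contact_force"],o["ft_torque"],o["width"],o["qpos"])
```

```text
[-1.79965543e+02 -2.12658192e-02  1.70690815e+02] [ 0.46971011 -0.01675439  0.12648945] [  6.71705525   0.64076353 -11.0832975 ] [ 0.46512777 -1.15378048  0.01459013] 0.00904676896807719 [ 0.41612535  0.08630498 -0.49240027  1.99673621  0.04704465  1.0697313
  1.31096558]
```

Call:
{"method": "drive_tool", "body": {
  "moves": "0.002 0 0 0.0005 -1; 0.002 0 0 0.0005 -2; 0.002 0 0 0.0005 -3; 0.002 0 0 0.0005 -3"
}}

```text
clock: 6.05
tcp_pos: [0.4694, -0.0167, 0.126]
orientation: [-3.141, -0.001, 3.032]
contact_force: [-3.4, 2.3, -0.0]
width: 0.009
```

Run:
```python
from h import *
o=get_obs();print(np.degrees(o["orientation"]),o["tcp_pos"],o["contact_force"],o["ft_torque"],o["width"])
```

```text
[-1.79975811e+02 -5.08440919e-02  1.73705176e+02] [ 0.46944726 -0.01668374  0.12602804] [-3.43218731  2.26607821 -0.04405594] [ 0.29794303  0.63177047 -0.68352975] 0.008973956012828561
```

The moment about z has jumped to -0.68 Nm, so the turnbutton is at its stop. I'll release it, lift and check.

Call:
{"method": "drive_tool", "body": {
  "moves": "0.04 0 0 0 0; 0.04 0 0 0 0; 0.04 0 0 0 0; 0.04 0 0 -0.03 0; 0.04 0 0 -0.07 0; 0.04 0 0 -0.11 0; 0.06 0 0 -0.14 0; 0.06 0 0 -0.14 0; 0.06 0 0 -0.14 0"
}}

```text
clock: 6.95
tcp_pos: [0.4699, -0.0167, 0.2664]
orientation: [-3.141, 0.001, 3.032]
contact_force: [-0.4, -0.6, -1.0]
width: 0.0597
```

Run:
```python
from h import *
a,W=cloud("wrist");save("w3",a)
r=np.hypot(W[...,0]-.4692,W[...,1]+.0167)
s=(a.max(-1)<70)&(W[...,2]>.130)&(W[...,2]<.143)&(r<.03)
q=W[s][:,:2]
if len(q)>5:
    ev,V=np.linalg.eigh(np.cov(q.T));print(len(q),q.mean(0),cv2.minAreaRect(q.astype(np.float32)*1000),np.degrees(np.arctan2(*V[::-1,1])))
i=a.astype(int);m=(i[...,0]>110)&(i[...,1]<70)&(i[...,2]<70)&(W[...,2]>.165)&(W[...,2]<.25)
if m.any(): print("knob",m.sum(),W[m].min(0),W[m].max(0))
o=get_obs();print(o["tcp_pos"],o["orientation"],o["qpos"][6])
for y in(81,171,-9):print(y,totool([.4898,-.116,.27],np.radians(y)))
```

```text
412 [ 0.46740066 -0.01613954] ((468.84490966796875, -16.342411041259766), (9.92252254486084, 37.271636962890625), 80.66277313232422) 171.13618223497014
knob 812 [ 0.47459543 -0.12798187  0.17962514] [ 0.50129903 -0.10140361  0.19071647]
[ 0.46938352 -0.01674535  0.26547641] [-3.14088915e+00 -1.22850809e-03  3.03178257e+00] 1.4209971015677185
81 (array([-0.0312, -0.0964, -0.0045]), np.float64(92.70834561583038))
171 (array([-0.0312, -0.0964, -0.0045]), np.float64(2.708345615830376))
-9 (array([-0.0312, -0.0964, -0.0045]), np.float64(-177.29165438416962))
```

View pics/w3.png

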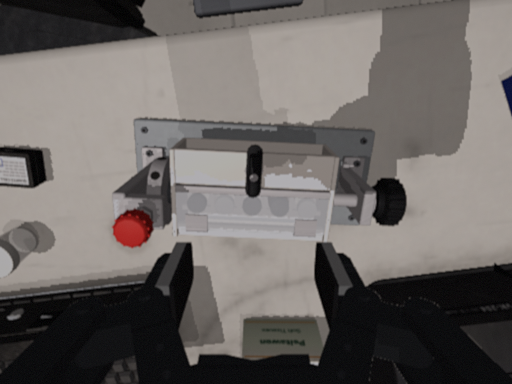

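The turnbutton at (254,172) is now square across the lid edge. Its rib yaw is 171.1°, which is square to the fixture's -9°. The knob at (133,228) is at about (.489,-.115). I'll grip it with the jaws along the fixture's x (yaw 81°), which leaves the rack's sweep clear.

Call:
{"method": "drive_tool", "body": {
  "moves": "0.055 -0.003 -0.01 0 8.5; 0.055 -0.006 -0.02 0 17; 0.055 -0.01 -0.03 0 25.5; 0.055 -0.014 -0.04 0 34; 0.055 -0.018 -0.05 0 42.5; 0.055 -0.022 -0.06 0 51; 0.055 -0.026 -0.07 0 59.5; 0.055 -0.03 -0.08 0 68; 0.055 -0.03 -0.09 0 76.5; 0.055 -0.03 -0.095 0 85"
}}

```text
clock: 8.0
tcp_pos: [0.488, -0.1153, 0.2636]
orientation: [-3.137, 0.0, 1.541]
contact_force: [0.4, -0.7, -0.4]
width: 0.055
```

Run:
```python
from h import *
print(totool([.489,-.1152,.1585],np.radians(81)))
```

```text
(array([1.000e-04, 1.500e-03, 1.051e-01]), np.float64(7.309163530893736))
```

Call:
{"method": "drive_tool", "body": {
  "moves": "0.055 0 0.0015 0.02 7; 0.055 0 0.0015 0.05 7; 0.055 0 0.0015 0.075 7; 0.055 0 0.0015 0.095 7; 0.055 0 0.0015 0.107 7; 0.055 0 0.0015 0.107 7; 0.055 0 0.0015 0.107 7"
}}

```text
clock: 8.7
tcp_pos: [0.4891, -0.1153, 0.1568]
orientation: [-3.137, 0.0, 1.419]
contact_force: [0.2, 0.5, -0.1]
width: 0.0547
```

Call:
{"method": "drive_tool", "body": {
  "moves": "0.035 0 0 0 0; 0.01 0 0 0 0; 0.01 0 0 0 0; 0.01 0 0 0 0; 0.01 0 0 0 0; 0.01 0 0 0 0",
  "force": 80
}}

```text
clock: 9.3
tcp_pos: [0.4888, -0.1152, 0.1582]
orientation: [-3.137, 0.001, 1.419]
contact_force: [-7.8, 1.0, 10.0]
width: 0.0253
```

Run:
```python
from h import *
o=get_obs();print(o["tcp_pos"],np.degrees(o["orientation"]),o["contact_force"],o["ft_torque"],o["width"])
```

```text
[ 0.48879217 -0.11524037  0.15821685] [-1.79739189e+02  5.16285723e-02  8.13129918e+01] [-7.81478626  0.98975552  9.96654608] [ 0.25987324  1.62279369 -0.04514055] 0.02533654924794546
```

Call:
{"method": "drive_tool", "body": {
  "moves": "0.01 0 0 -0.002 0; 0.01 0 0 -0.004 0; 0.01 0 0 -0.006 0; 0.01 0 0 -0.006 0; 0.01 0 0 -0.006 0"
}}

```text
clock: 9.8
tcp_pos: [0.4887, -0.1152, 0.1639]
orientation: [-3.137, 0.001, 1.419]
contact_force: [0.8, -0.1, -6.7]
width: 0.025
```

Run:
```python
from h import *
o=get_obs();print(o["tcp_pos"],o["contact_force"],o["width"])
a,W=cloud("side");save("s2",a[150:280,190:340].repeat(4,0).repeat(4,1))
i=a.astype(int);m=(i[...,0]>130)&(i[...,1]<70)&(i[...,2]<70)&(np.hypot(W[...,0]-.489,W[...,1]+.115)<.04)
print(m.sum(),np.nanmin(W[m],0),np.nanmax(W[m],0))
```

```text
[ 0.48868789 -0.11523116  0.16389958] [ 0.80259232 -0.11094256 -6.73588571] 0.02504202936516987
125 [ 0.4501776  -0.15444849  0.17303836] [ 0.51404735 -0.08124805  0.59843684]
```

View pics/s2.png

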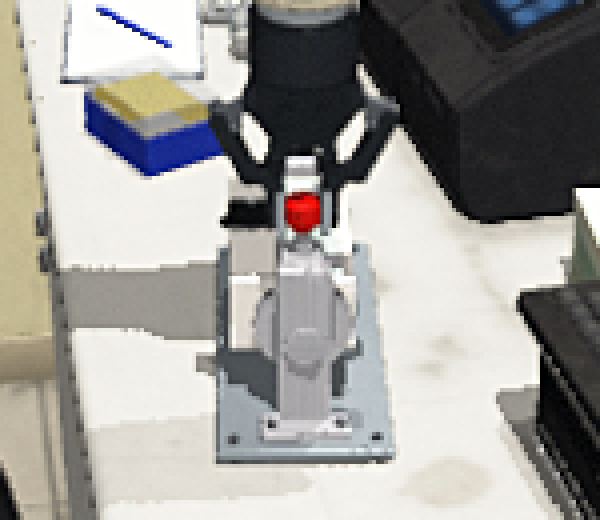

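The knob at (302,212) in the crop is held between the pads. The force is -6.7 N, which matches the spring at about 5 mm of lift. I'll continue to the stop.

Call:
{"method": "drive_tool", "body": {
  "moves": "0.01 0 0 -0.002 0; 0.01 0 0 -0.004 0; 0.01 0 0 -0.006 0; 0.01 0 0 -0.007 0; 0.01 0 0 -0.007 0"
}}

```text
clock: 10.35
tcp_pos: [0.4887, -0.1152, 0.1709]
orientation: [-3.137, 0.001, 1.419]
contact_force: [3.1, -0.4, -11.0]
width: 0.0252
```

Call:
{"method": "drive_tool", "body": {
  "moves": "0.01 0 0 -0.001 0; 0.01 0 0 -0.0015 0; 0.01 0 0 -0.0015 0"
}}

```text
clock: 10.65
tcp_pos: [0.4886, -0.1152, 0.1723]
orientation: [-3.136, 0.001, 1.419]
contact_force: [2.8, -0.4, -11.1]
width: 0.025
```

Call:
{"method": "drive_tool", "body": {
  "moves": "0.01 0 0 -0.001 0; 0.01 0 0 -0.0015 0; 0.01 0 0 -0.0015 0"
}}

```text
clock: 10.95
tcp_pos: [0.4886, -0.1152, 0.1725]
orientation: [-3.136, 0.0, 1.419]
contact_force: [9.3, -1.3, -22.6]
width: 0.0245
```

Run:
```python
from h import *
o=get_obs();print(o["tcp_pos"],o["contact_force"],o["width"],o["ft_torque"])
```

```text
[ 0.48857966 -0.11519397  0.17253132] [  9.34342419  -1.31984671 -22.61860985] 0.024513682366108076 [-0.26536643 -1.7899831   0.00906957]
```

Call:
{"method": "drive_tool", "body": {
  "moves": "0.01 0 0 -0.0005 0; 0.01 0 0 -0.0005 0; 0.01 0 0 -0.0005 0; 0.01 0 0 -0.0005 0; 0.01 0 0 -0.0005 0; 0.01 0 0 -0.0005 0; 0.01 0 0 -0.0005 0; 0.01 0 0 -0.0005 0; 0.01 0 0 -0.0005 0; 0.01 0 0 -0.0005 0"
}}

```text
clock: 11.95
tcp_pos: [0.4886, -0.1152, 0.1725]
orientation: [-3.136, 0.0, 1.419]
contact_force: [5.3, -1.1, -17.6]
width: 0.025
```

Run:
```python
from h import *
o=get_obs();print(o["tcp_pos"],o["contact_force"],o["width"])
a,W=cloud("wrist")
b,V=cloud("side");c,_=cloud("scene")
s=(a.max(-1)<70)&(W[...,2]>.130)&(W[...,2]<.143)&(np.hypot(W[...,0]-.4692,W[...,1]+.0167)<.03)
q=W[s][:,:2]
if len(q)>5: print("rib",cv2.minAreaRect(q.astype(np.float32)*1000))
i=b.astype(int)
m=(i[...,0]>130)&(i[...,1]<70)&(i[...,2]<70)&(np.hypot(V[...,0]-.489,V[...,1]+.115)<.025)&(V[...,2]<.25)
print("knob z",np.percentile(V[m][:,2],[5,50,95]))
o=np.zeros((560,760,3),np.uint8);o[:384,:512]=a
o[384:,:240]=cv2.resize(b[160:248,200:320],(240,176));o[384:,260:500]=cv2.resize(c[160:280,225:385],(240,176))
save("fin",o)
```

```text
[ 0.48861228 -0.11519975  0.17249454] [  5.25559592  -1.09805577 -17.55455076] 0.024964840060360743
rib ((469.4303894042969, -16.570281982421875), (10.138132095336914, 37.69004440307617), 80.68853759765625)
knob z [0.18825109 0.19801818 0.20435658]
```

View pics/fin.png

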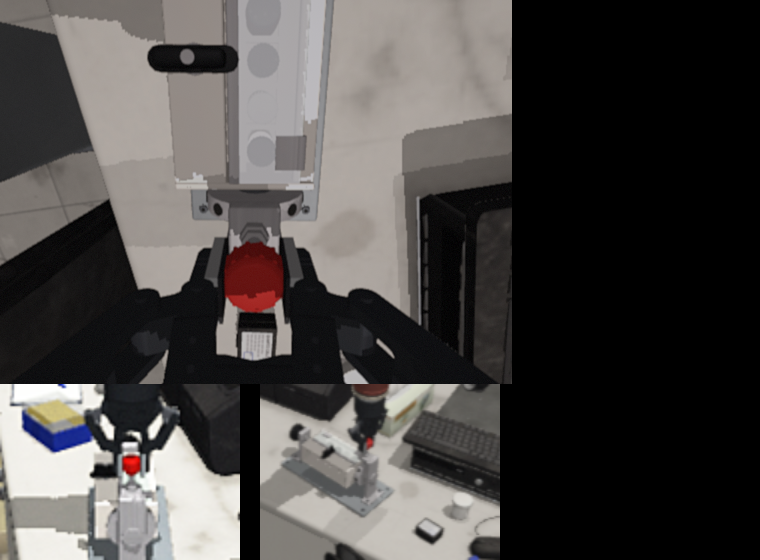

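The turnbutton at (192,58) is square across the lid edge. The knob at (255,278) is held, about 13 to 14 mm higher than before, and the rack is upright. The hold stayed steady for 1 s, so I'm handing in.

```bash
python3 -c "
from h import *
print(close_job())"
```

```text
the job is handed in; nothing more can be done
None
```

The lid is secured and the arm is still holding the red plunger fully out, so you can turn the rack. I handed the job in at about 12 s on the robot's clock; no verdict is reported.

- **Turnbutton:** I turned it about 63° until it met its stop, where the moment about its axis rose to 0.68 Nm. The last camera check had its rib square across the rail and lid edge to within about 0.5°.
- **Plunger:** Only after that, I gripped the red knob with 80 N and lifted it about 14 mm. The pull matched the spring (6.7 N, then 11 N), then jumped to 22.6 N at the stop. I eased it to about 17.6 N, and it held for 1 s without slipping.
- **Rack and bench:** In the last pictures the rack was upright and the bystanders in view looked undisturbed. I did not measure the bystanders' positions again.
- **Readings that disagreed:** The opening on the knob read 25 mm against its 28 mm band. It also read 9 mm on the 10 mm rib, so I put this down to squeeze and sensor bias. The side camera puts the knob's rise at about 13 mm, against 14 mm from the arm, which is within its 2 mm calibration.

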